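Fit a fuse in a power-supply board with sprung fuse tongs

ROBOT

A 7-joint arm with a two-finger parallel gripper is mounted at the origin on a cart in front of the work surface, level with it; the furniture and walls round the work are solid. World frame = base frame: x ahead of the robot, y to its left, z up, the work surface at z = 0. Lengths are in m, angles in rad, forces in N, time in s.
With the tool pointing down it reaches from about 0.4 to 0.85 m from the base axis. Payload 4.5 kg.
Tool frame: the origin (TCP) lies midway between the tips of the shut fingers; the grasp point (between the pads) lies 19 mm behind it; z points along the fingers, y is the line along which they close (so a half turn about z gives the same grasp; the last joint's range is limited). The gripper opens to 88 mm and grips with 3 to 60 N. Pads are 18 mm wide; open, the fingers measure 123 mm over their backs; the gripper's body (75 mm by 187 mm) begins 45 mm behind the grasp point.
Start: joints at [-1.315, 0.689, -0.195, 1.565, 0.157, 0.902, -0.215], TCP at [0.137, 0.61, 0.239] pointing down, gripper open.
Joint ranges: [-3.01, 3.01], [-0.46, 2.08], [-1.47, 1.51], [0.13, 2.56], [-1, 4.14], [0.04, 2.09], [-2.66, 2.66]. Speed limits (rad/s): [2.57, 2.57, 3.14, 3.14, 3.14, 3.14, 3.14].

INTERFACE

Orientations are given as a unit quaternion [x, y, z, w].
In Python, from plant import r gives the robot as it stands. The module is installed in compiled form; this text tells all that it offers.
- The arm moves only by the tool step_arm, never from a script. Its argument "series" is a list of rows, each a list of 7 numbers: the shift along the world's x, y, z in mm, then the turn, a rotation vector about the world's x, y, z in rad, then the closure, from 0 (fully open) to 1 (shut). A call has 1 to 20 rows; each row shifts and turns the commanded pose from where the row before left it; what a row does not reach is not made up. A row lasts 1/10 s, in which the tool goes at most 50 mm and 8.59 degrees, less where a joint would pass 70% of its speed; a pose out of reach is approached as far as the arm can. A call is refused whole if a number of a shift passes 50 or a number of a turn 0.15, either way. A call with a gripper value outside its range is refused whole. The fingers move at their own pace and stop on an object; "force" is the grip in N (left out, the last holds). Time passes only in rows, so rows that do not move let the fingers close. It gives the time, the measured TCP pose, the force, the opening and the grip force at its end, in the units of the state.
- r.get_state(): the state, without advancing time (a new reading comes with each control period).
- r.snapshot(name): name is "side" or "top" or "wrist"; returns (picture, depth): 480x640x3 uint8, blue, green, red; 480x640 float32, m along the optical axis (not along the pixel's ray), 0 where there is no reading.
- r.get_calibration(name): a dict with "intrinsics" (3x3 intrinsics, pixels), "pose" (4x4, takes a point from camera to world coordinates). Camera axes: x right, y up, looking along -z (the intrinsics and any distortion apply to the point x, -y, -z); pixel columns grow to the right and rows downward; lengths in m; the calibration is good to about 2 mm. A picture is of the moment at which its call begins: read the wrist's pose just before it. get_calibration takes no time and is no camera call; for the wrist camera it gives the pose at the moment of the call.
- r.finish_job(): hands the job in; it is judged then, once.
The state is a dict: "clock": time; "q": joint angles; "qd": joint speeds; "joint_torque": joint torques, N m; "tool_pos": TCP position; "eef_rot": TCP orientation; "contact_force": force on the tool from outside, world axes, zero at the start; "moment": the same for the moment, N m; "opening": opening from 0.0 (shut) to 1.0 (fully open); "finger_force": force on a finger pad.
Only numpy, scipy, OpenCV 4.12 (cv2) and the standard library are available. Lean on these libraries where they do the work, as an engineer would, in place of code of your own. Each camera call takes 0.05 s, during which the arm holds its last target. There are 200 camera calls.

TASK

Fit the red-banded fuse to the power-supply board: lift the orange sprung fuse tongs out of their stand, squeeze them shut on the red-banded fuse in the grey rack to pick it up, and press it down between the brass clips until it snaps fully home, level. The black block that carries the clips is clamped through slotted holes and may stand up to 7 mm either way along its length from where it is measured, so feel for the place between its two end tabs and press gently, never leaning hard on the block. Then let go of the fuse, leaving it in the clips, and hang the tongs back upright in the stand; touch the fuse with the tongs only, never with the gripper, do not crush it, and leave the other fuses and the flux jar where they are.

Things in the scene. Friction and masses are not known exactly. Their poses are not given: they have to be found in the camera images.
- tongs: Orange sprung fuse tongs, upright in the stand, jaws down, 80 mm tall, 60 g. Origin: midway between the jaws, where a gripped fuse's axis lies; z up the tool (bow top z = +72 mm), y the line along which the arms close, x along a gripped fuse. A half turn about z changes nothing. Rubber jaws 8 mm wide along x, 22 mm apart when open (outside +-15 mm), lowest point z = -7 mm; they wrap over and under the fuse.
- tongs_grip (a point): Where the tongs are held: on their axis, 46 mm above the origin, axes as the tongs'. The arms' flat grip faces (14 mm wide) run from z = -16 to +16 mm of this point. Open, they lie 40 mm apart at the lower end, 35 mm at the upper; with a fuse gripped about 34 to 35 mm. A ledge on each arm at the lower end (top z = -16, reaching out to y = +-33 mm) is a rest for the fingertips.
- tongs_arm_l: The tongs' arm at +y; origin on its hinge, 66 mm above and 10 mm beside the jaws' middle. Springs hold both arms open: each pushes outward with about 4 N at the lower end of its grip face as it begins to close, 6 N when shut on a fuse. Held only 2 mm narrower than free, the tongs stay open in the hand; a squeeze of 25 to 50 N at the arms holds a fuse well.
- tongs_arm_r: The tongs' arm at -y, the same. A jaw feels about half of what the squeeze exceeds the spring. The fuse's ceramic breaks if either jaw presses on it with more than 30 N.
- tongs_stand: Small stand with two aluminium cheeks, fixed; base 46 x 74 mm. Origin: centre of the underside; z up. The cheeks stand at y = 24.5 to 32.5 mm either side, their tops (z = 46 mm) carry the tongs' ledges by their undersides. Rounded horns 3 mm high at x = +-12.5 mm keep the 14 mm wide ledges in place, 3 mm to spare either way; 3 mm also between arms and cheeks.
- stand_hang (a point): On the stand, 20 mm above its underside, axes as the stand's: the tongs' origin is here when they hang in it, with their y along the stand's y, either way round.
- fuse_red: Cartridge fuse with a red band round its white body and metal end caps, 10 mm diameter, 38 mm long, about 15 g. Origin: its centre; x along its axis. It lies in a V saddle of the rack.
- fuse_blue: The same fuse with a blue band; stays in the rack.
- fuse_green: The same fuse with a green band; stays in the rack.
- fuse_rack: Grey rack, fixed, 56 x 118 mm. Origin: centre of the underside. V saddles at y = -36, 0 and +36 mm hold fuses along x, axes at z = 16 mm, in any order. They touch a fuse only under its caps (11.5 to 16.5 mm from its middle); under its middle 23 mm it is free down to the base at z = 4 mm.
- psu_board: Green power-supply board on standoffs, fixed, 134 x 96 mm, board top at z = 16 mm. Origin: centre of the underside; z up. Parts up to z = 47 mm stand 20 mm and more from the fuse's line on its +y side, low ones up to 32 mm on its -y side. Keep the push on the fuse under 15 N: over 25 N, all contacts on board, clips and tabs added, breaks the block.
- fuse_seat (a point): Nominal centre of the seated fuse, on the board 12 mm to -y of its middle, 30 mm above its underside; axes as the board's, the fuse lies along x. True in y and z, but the black clip block is clamped up to 7 mm either way along x from here (not measured; feel for it). Brass spring clips, 6 mm wide, grip the caps 15.5 mm either side of the block's middle; between them it is free to 8 mm below the axis.
- clip_lips (a point): 7.5 mm above fuse_seat: the fuse's axis when it meets the clips' lips. It enters between end tabs 39.7 mm apart. If an end lands on a tab instead, it stops about 2 mm higher than here, tipped 0.1 rad with that end up: it stands too far to that side. Lips yield at 5 to 8 N in all, let go about 4 mm above the seat, and the clips pull the fuse down on a firm seat.
- flux_jar: Small cream jar with a green lid, 45 mm diameter, 30 mm tall; origin at the centre of its underside. Bystander.

How it is judged:
By the outcome, as a careful person would: the job done as asked, in the order asked, and still so for the second after the job is handed in, with the robot touching nothing.
It also fails if it takes over 54 s, if anything falls off the work surface, if the arm or the gripper's body presses on something with over 40 N, if the wrist force passes 120 N, or if a joint passes its speed limit or range.

## Working session

There is one attempt and no reset: what is moved stays moved. The work goes in short steps, Python scripts to look and compute and a tool call to move; the robot and the scene stay as the last step left them, time stands still between calls to the robot, and variables do not carry over. Pictures are saved under pics/ and viewed, at most 14 in all, crops included, and the job is handed in when it is done.

Besides the shell and the picture viewer there is one more tool, called after "Request:" as name(argument=value, ...), one argument or row to a line, values as JSON. step_arm: Moves the arm, as the interface text tells. Its arguments: {"type":"object","properties":{"series":{"type":"array"},"force":{"type":"number"}},"required":["series"]}

```bash
mkdir -p pics; cat > h.py <<'E'
import numpy as np, cv2, pickle
from plant import r
def snap(n,f=None):
    cal=r.get_calibration(n); im,d=r.snapshot(n)
    if f: cv2.imwrite('pics/'+f+'.png',im); pickle.dump((im,d,cal),open('pics/'+f+'.pkl','wb'))
    return im,d,cal
def load(f): return pickle.load(open('pics/'+f+'.pkl','rb'))
def ray(cal,u,v):
    K=np.array(cal['intrinsics']);P=np.array(cal['pose'])
    p=np.linalg.inv(K)@np.array([u,v,1.]); d=P[:3,:3]@np.array([p[0],-p[1],-p[2]])
    return P[:3,3],d
def onz(cal,u,v,z):
    o,d=ray(cal,u,v); return o+d*(z-o[2])/d[2]
def cloud(d,cal):
    K=np.array(cal['intrinsics']);P=np.array(cal['pose'])
    v,u=np.mgrid[:480,:640]
    p=np.stack([(u-K[0,2])/K[0,0]*d,-(v-K[1,2])/K[1,1]*d,-d],-1)
    return p@P[:3,:3].T+P[:3,3]
E
python3 - <<'E'
from h import *
np.set_printoptions(precision=4,suppress=True)
for n in('top','side'):
    im,d,c=snap(n,n+'0'); print(n,c)
s=r.get_state();print(s)
E
```

```text
top {'intrinsics': array([[491.5509,   0.    , 322.7822],
       [  0.    , 491.5509, 236.2642],
       [  0.    ,   0.    ,   1.    ]]), 'pose': array([[-0.0092,  0.9907, -0.1359,  0.3809],
       [-1.    , -0.0095, -0.0015, -0.0292],
       [-0.0028,  0.1359,  0.9907,  0.9413],
       [ 0.    ,  0.    ,  0.    ,  1.    ]])}
side {'intrinsics': array([[597.6385,   0.    , 318.6984],
       [  0.    , 597.6385, 248.0588],
       [  0.    ,   0.    ,   1.    ]]), 'pose': array([[-0.9993,  0.0107, -0.0348,  0.4482],
       [-0.0344, -0.5878,  0.8083,  0.6592],
       [-0.0118,  0.809 ,  0.5877,  0.5898],
       [ 0.    ,  0.    ,  0.    ,  1.    ]])}
{'clock': 0.1, 'q': array([-1.3152,  0.6899, -0.1945,  1.5662,  0.1573,  0.9025, -0.2151]), 'qd': array([-0.0013, -0.0024,  0.0001, -0.0035, -0.0011, -0.0003,  0.0011]), 'joint_torque': array([ -0.0036, -52.8499,  -1.2718, -15.3837,  -0.0526,   0.002 ,
         0.    ]), 'tool_pos': array([0.1374, 0.6092, 0.238 ]), 'eef_rot': array([ 0.1106,  0.9939, -0.0008, -0.    ]), 'contact_force': array([ 0.5924, -1.1281,  0.2671]), 'moment': array([-0.0056, -0.0241,  0.0346]), 'finger_force': 0.0, 'opening': 0.9983655913404919}
```

View pics/top0.png

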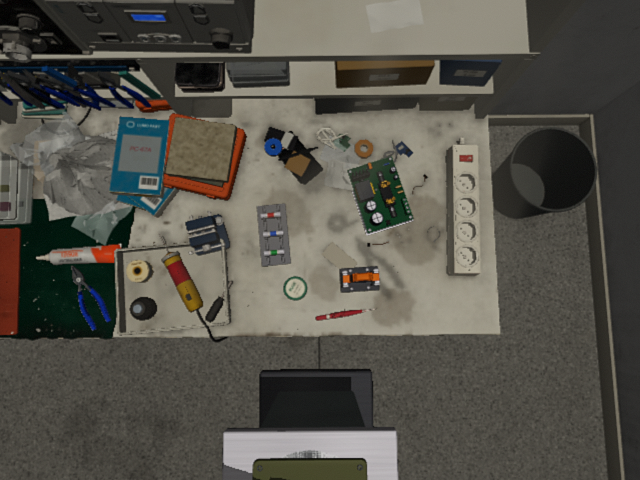

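View pics/side0.png

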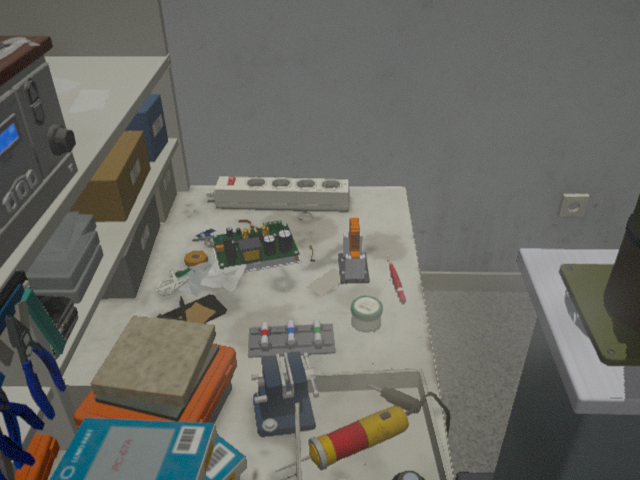

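```bash
python3 - <<'E'
from h import *
np.set_printoptions(precision=4,suppress=True)
im,d,c=load('top0'); X=cloud(d,c); hsv=cv2.cvtColor(im,cv2.COLOR_BGR2HSV)
def m(lo,hi,box):
    k=cv2.inRange(hsv,lo,hi); z=np.zeros_like(k); u0,v0,u1,v1=box; z[v0:v1,u0:u1]=k[v0:v1,u0:u1]; return z
for n,lo,hi,box in [('tong',(5,150,120),(20,255,255),(335,260,385,295)),('red',(0,120,80),(6,255,255),(255,200,290,225)),('red2',(172,120,80),(180,255,255),(255,200,290,225)),
 ('blue',(105,120,80),(130,255,255),(255,222,290,245)),('green',(45,90,50),(85,255,255),(255,242,290,265)),('board',(40,80,30),(85,255,255),(340,145,420,240)),('jarlid',(45,60,50),(90,255,255),(280,270,310,305))]:
    k=m(lo,hi,box); n_=cv2.countNonZero(k)
    if n_<3: print(n,'none');continue
    v,u=np.nonzero(k); print(n,n_,u.mean(),v.mean(),'pt',np.median(X[k>0],0),'zmax',X[k>0][:,2].max(), cv2.minAreaRect(np.stack([u,v],1).astype(np.float32)))
for n,(u,v) in dict(rackTL=(257,205),rackTR=(285,205),rackBL=(261,266),rackBR=(290,264)).items(): print(n,onz(c,u,v,.01))
for (u,v) in [(348,166),(390,152),(413,222),(369,234)]: print('board',onz(c,u,v,.016))
for (u,v) in [(340,267),(379,265),(380,290),(342,292)]: print('stand',onz(c,u,v,.0),X[v,u])
g=im[140:245,330:430]; a=cv2.resize(g,None,fx=4,fy=4,interpolation=cv2.INTER_CUBIC)
g=im[195:300,250:390]; b=cv2.resize(g,None,fx=2.8,fy=2.8,interpolation=cv2.INTER_CUBIC)
h=max(a.shape[0],b.shape[0]); o=np.zeros((h,a.shape[1]+b.shape[1],3),np.uint8); o[:a.shape[0],:a.shape[1]]=a;o[:b.shape[0],a.shape[1]:]=b
cv2.imwrite('pics/crop.png',o);print(o.shape)
# shelf heights
for u,v in [(365,105),(365,90),(360,80),(365,45)]: print(u,v,X[v,u])
cw=r.get_calibration('wrist');print(cw)
E
```

```text
tong 225 361.6177777777778 276.88444444444445 pt [ 0.4273 -0.095   0.088 ] zmax 0.09690833154587175 ((360.49114990234375, 276.88531494140625), (8.436614990234375, 35.51047897338867), 85.60128784179688)
red 27 270.3333333333333 214.77777777777777 pt [0.549  0.0721 0.0208] zmax 0.024689386497358856 ((270.5, 215.0), (4.0, 5.0), 90.0)
red2 none
blue 23 273.1304347826087 233.17391304347825 pt [0.5141 0.0663 0.0213] zmax 0.023527909685435056 ((273.0, 233.0), (4.0, 4.0), 90.0)
green 29 273.58620689655174 252.06896551724137 pt [0.4779 0.0645 0.0213] zmax 0.024283182257307634 ((273.5, 252.0), (4.0, 5.0), 90.0)
board 1265 386.42292490118575 201.75731225296443 pt [ 0.5651 -0.1516  0.0172] zmax 0.941346718873835 ((380.050048828125, 194.64999389648438), (65.14291381835938, 47.11793518066406), 71.56504821777344)
jarlid 117 295.05982905982904 288.53846153846155 pt [0.408  0.0241 0.0305] zmax 0.03479393818934662 ((295.0, 288.0), (22.0, 22.0), 90.0)
rackTL [0.5707 0.0986 0.01  ]
rackTR [0.5702 0.0446 0.01  ]
rackBL [0.4528 0.09   0.01  ]
rackBR [0.4561 0.0349 0.01  ]
board [ 0.6448 -0.0779  0.016 ]
board [ 0.672  -0.1601  0.016 ]
board [ 0.5336 -0.2001  0.016 ]
board [ 0.5113 -0.1157  0.016 ]
stand [ 0.4502 -0.0602  0.    ] [ 0.4497 -0.06    0.0067]
stand [ 0.4534 -0.135   0.    ] [ 0.4535 -0.1352 -0.0016]
stand [ 0.4057 -0.1358  0.    ] [ 0.4057 -0.1357  0.0003]
stand [ 0.4026 -0.0634  0.    ] [ 0.4024 -0.0631  0.0064]
(420, 792, 3)
365 105 [ 0.7598 -0.1116  0.0362]
365 90 [ 0.7546 -0.105   0.1149]
360 80 [ 0.7588 -0.094   0.1456]
365 45 [ 0.7571 -0.0929  0.2633]
{'intrinsics': array([[353.5013,   0.    , 320.6296],
       [  0.    , 353.5013, 241.17  ],
       [  0.    ,   0.    ,   1.    ]]), 'pose': array([[ 0.2197, -0.9326, -0.2863,  0.0623],
       [ 0.9756,  0.2095,  0.0661,  0.6264],
       [-0.0017, -0.2939,  0.9558,  0.3847],
       [ 0.    ,  0.    ,  0.    ,  1.    ]])}
```

View pics/crop.png

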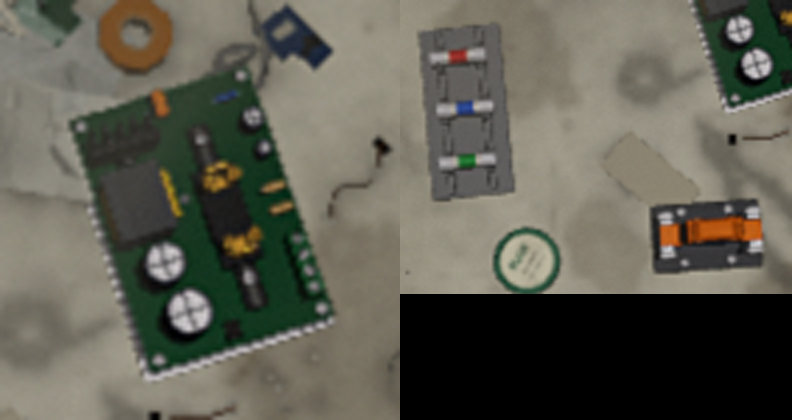

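Request:
step_arm(
  series=[
    [27,-33,0,0,0,-0.144,0],
    [27,-33,0,0,0,-0.144,0],
    [27,-33,0,0,0,-0.144,0],
    [27,-33,0,0,0,-0.144,0],
    [27,-33,0,0,0,-0.144,0],
    [27,-33,0,0,0,-0.144,0],
    [27,-33,0,0,0,-0.144,0],
    [27,-33,0,0,0,-0.144,0],
    [15,-33,1,0,0,-0.144,0],
    [15,-33,1,0,0,-0.144,0],
    [15,-33,1,0,0,-0.144,0],
    [15,-33,1,0,0,-0.144,0],
    [15,-33,1,0,0,-0.144,0],
    [15,-33,1,0,0,-0.144,0],
    [15,-33,1,0,0,-0.144,0],
    [15,-33,1,0,0,-0.144,0],
    [15,-33,1,0,0,-0.144,0],
    [15,-33,1,0,0,-0.144,0],
    [15,-33,1,0,0,-0.144,0],
    [15,-33,1,0,0,-0.144,0],
  ],
)

```text
clock: 2.1
tool_pos: [0.5337, -0.0514, 0.2506]
eef_rot: [1.0, 0.017, -0.0, -0.0]
contact_force: [0.8, -0.0, 0.3]
opening: 0.999
finger_force: 0.0
```

```bash
python3 - <<'E'
from h import *
np.set_printoptions(precision=4,suppress=True)
im,d,c=snap('wrist','w1'); print(c['pose']); s=r.get_state(); print(s['tool_pos'],s['eef_rot'],s['q'],s['clock'])
E
```

```text
[[ 0.0345  0.9549  0.2951  0.609 ]
 [-0.9994  0.033   0.0098 -0.0485]
 [-0.0004 -0.2952  0.9554  0.3972]
 [ 0.      0.      0.      1.    ]]
[ 0.5362 -0.0588  0.2515] [0.9999 0.0107 0.0022 0.0034] [-0.32    0.6199  0.5728  1.8377 -0.4419  0.8083 -1.0719] 2.15
```

View pics/w1.png

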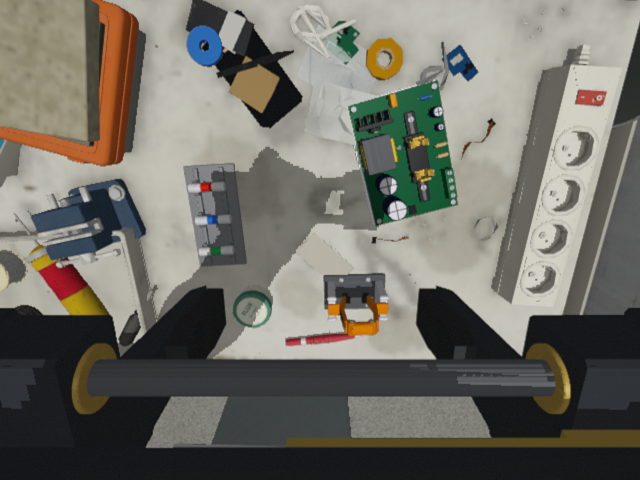

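```bash
cat > m.py <<'E'
from h import *
np.set_printoptions(precision=4,suppress=True)
def rect(p): 
    (c,s,a)=cv2.minAreaRect(np.asarray(p,np.float32)*1000); return np.round(c,1),np.round(s,1),round(a,2)
def box(k,b):
    z=np.zeros_like(k); u0,v0,u1,v1=b; z[v0:v1,u0:u1]=k[v0:v1,u0:u1]; return z>0
def stand(im,d,c,b):
    X=cloud(d,c); h=cv2.cvtColor(im,cv2.COLOR_BGR2HSV)
    o=box(cv2.inRange(h,(5,150,90),(22,255,255)),b); P=X[o]
    for lo,hi in((.082,.1),(.044,.056)):
        q=P[(P[:,2]>lo)&(P[:,2]<hi)]; 
        if len(q)>5: print('orange',lo,len(q),'z',np.median(q[:,2]),rect(q[:,:2]))
    B=box(np.ones(o.shape,np.uint8),b); a=X[B&~o]; a=a[(a[:,2]>.042)&(a[:,2]<.053)]
    print('cheek',len(a),np.median(a[:,2]),rect(a[:,:2]))
    a=X[B]; a=a[(a[:,2]>.004)&(a[:,2]<.05)&(a[:,0]>.39)]; print('stand all',rect(a[:,:2]))
def board(im,d,c,b):
    h=cv2.cvtColor(im,cv2.COLOR_BGR2HSV); k=box(cv2.inRange(h,(40,80,30),(85,255,255)),b).astype(np.uint8)
    k=cv2.morphologyEx(k,cv2.MORPH_OPEN,np.ones((3,3)));n,l,s,_=cv2.connectedComponentsWithStats(k); k=l==1+s[1:,4].argmax()
    v,u=np.nonzero(k); q=np.array([onz(c,x,y,.016)[:2] for x,y in zip(u,v)]); print('board',rect(q))
    X=cloud(d,c)[k]; print(' z',np.median(X[:,2]))
def fuses(im,d,c,b):
    h=cv2.cvtColor(im,cv2.COLOR_BGR2HSV); X=cloud(d,c)
    B=box(np.ones(h.shape[:2],np.uint8),b)
    for n,lo,hi in(('red',(0,130,70),(8,255,255)),('blue',(105,130,70),(130,255,255)),('green',(45,90,50),(85,255,255))):
        k=box(cv2.inRange(h,lo,hi),b); v,u=np.nonzero(k)
        print(n,len(u),np.round([u.mean(),v.mean()],1),'ray z.020',onz(c,u.mean(),v.mean(),.0195),'z',np.median(X[k][:,2]))
    return X,B
E
python3 - <<'E'
from m import *
im,d,c=load('w1'); stand(im,d,c,(315,262,400,345)); board(im,d,c,(340,75,462,235)); X,B=fuses(im,d,c,(180,160,248,268))
P=X[B]; P=P[(P[:,2]>.0025)&(P[:,2]<.03)]; print('rack',rect(P[:,:2]))
im,d,c=load('top0'); stand(im,d,c,(335,255,390,297)); 
X,B=fuses(im,d,c,(253,200,292,268));P=X[B]; P=P[(P[:,2]>.0025)&(P[:,2]<.03)]; print('rack',rect(P[:,:2]))
board(im,d,c,(340,145,420,240))
E
```

```text
orange 0.082 455 z 0.09145121099516612 (array([425.7, -95. ]), array([14.5, 34.1]), 4.42)
orange 0.044 280 z 0.050795387517662716 (array([425.9, -95. ]), array([13.1, 64.6]), 3.33)
cheek 280 0.048385308190460774 (array([425.5, -94.9]), array([30. , 66.8]), 3.21)
stand all (array([432.6, -89.4]), array([62.5, 83. ]), 2.34)
board (array([ 587.1, -137.4]), array([128.8,  90.5]), 17.14)
 z 0.01691165809026296
red 91 [205.3 186.9] ray z.020 [0.5487 0.0728 0.0195] z 0.02088141561170931
blue 79 [212.  219.5] ray z.020 [0.5132 0.0677 0.0195] z 0.020858589391035964
green 81 [215.5 250.4] ray z.020 [0.4773 0.0657 0.0195] z 0.021069653245918696
rack (array([512.7,  71.5]), array([ 76.8, 124.3]), 87.88)
orange 0.082 149 z 0.0917211135019006 (array([426.9, -94.9]), array([14.3, 33. ]), 3.44)
orange 0.044 97 z 0.05101698476671157 (array([427.2, -95.6]), array([12.9, 64.6]), 3.76)
cheek 102 0.04851242873232686 (array([426.4, -95.2]), array([29.3, 66.1]), 2.9)
stand all (array([ 433.5, -101.1]), array([101.5,  77.9]), 89.45)
red 23 [270.2 214.7] ray z.020 [0.5497 0.0719 0.0195] z 0.02079480714400961
blue 22 [273.1 233.3] ray z.020 [0.5139 0.0662 0.0195] z 0.021322488566342113
green 29 [273.6 252.1] ray z.020 [0.4781 0.0652 0.0195] z 0.021334013767587146
rack (array([516.5,  70.3]), array([ 73.8, 131.2]), 90.0)
board (array([ 582.9, -139.4]), array([116.4,  89.7]), 17.09)
 z 0.017083214550668413
```

Request:
step_arm(
  series=[
    [-18,-7,-18,0,0,0.022,0],
    [-18,-7,-18,0,0,0,0],
    [-18,-7,-18,0,0,0,0],
    [-18,-7,-18,0,0,0,0],
    [-18,-8,-18,0,0,0,0],
    [-18,-8,-18,0,0,0,0],
    [0,0,0,0,0,0,0],
    [0,0,0,0,0,0,0],
  ],
)

```text
clock: 2.95
tool_pos: [0.4259, -0.0941, 0.1428]
eef_rot: [1.0, 0.031, -0.0, -0.0]
contact_force: [-0.3, 0.4, 0.4]
opening: 0.998
finger_force: 0.0
```

```bash
python3 - <<'E'
from m import *
im,d,c=snap('wrist','w2'); s=r.get_state(); print(s['tool_pos'],s['eef_rot'],s['q'],s['clock'],s['contact_force'])
stand(im,d,c,(215,150,425,420))
E
```

```text
[ 0.4269 -0.0941  0.1432] [0.9995 0.0313 0.0008 0.0001] [-0.0775  0.665   0.3041  2.2228 -0.6066  0.3305 -0.7631] 3.0 [-0.4604  0.3432  0.7108]
orange 0.082 1162 z 0.09170106274459165 (array([425.9, -95.2]), array([13.8, 33.3]), 3.62)
orange 0.044 694 z 0.05074341571682105 (array([425.6, -95.4]), array([13.8, 65.4]), 2.48)
cheek 602 0.04835902243214295 (array([425.5, -95.3]), array([29.9, 66.3]), 3.12)
stand all (array([440.4, -74.5]), array([120.4,  65.8]), 63.43)
```

View pics/w2.png

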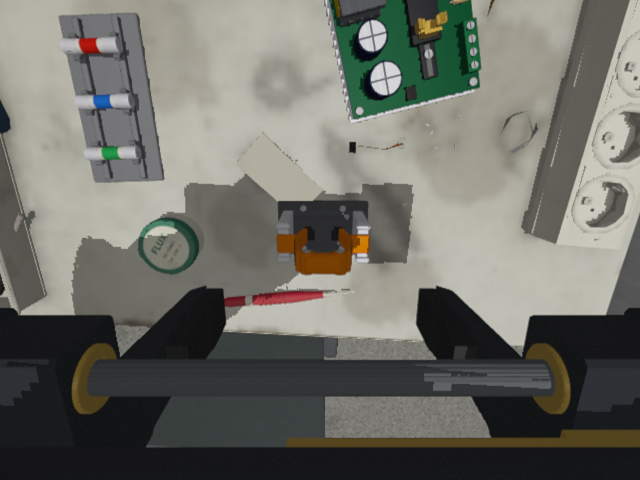

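Request:
step_arm(
  series=[
    [-0.5,-1,-30,0,0,0,0],
    [0,0,-30,0,0,0,0],
    [0,0,-25,0,0,0,0],
    [0,0,-6,0,0,-0.005,0],
    [0,0,0,0,0,0,0.4],
    [0,0,0,0,0,0,0.4],
    [0,0,0,0,0,0,0.568],
    [0,0,0,0,0,0,0.568],
    [0,0,0,0,0,0,0.568],
    [0,0,0,0,0,0,0.568],
  ],
  force=20,
)

```text
clock: 4.0
tool_pos: [0.4252, -0.0953, 0.0521]
eef_rot: [1.0, 0.029, 0.0, 0.0]
contact_force: [-0.5, -0.1, 0.1]
opening: 0.478
finger_force: 0.0
```

Request:
step_arm(
  series=[
    [0,0,-1,0,0,0,0.568],
    [0,0,0,0,0,0,0.568],
    [0,0,0,0,0,0,0.568],
  ],
)

```text
clock: 4.3
tool_pos: [0.4253, -0.0958, 0.0519]
eef_rot: [1.0, 0.028, 0.001, 0.0]
contact_force: [-1.3, -0.5, 14.0]
opening: 0.438
finger_force: 13.4
```

Request:
step_arm(
  series=[
    [0,0,0.8,0,0,0,0.568],
    [0,0,0,0,0,0,0.568],
    [0,0,0,0,0,0,0.568],
  ],
)

```text
clock: 4.6
tool_pos: [0.4252, -0.0956, 0.052]
eef_rot: [1.0, 0.028, 0.001, 0.0]
contact_force: [0.5, -0.6, 7.9]
opening: 0.433
finger_force: 5.6
```

Request:
step_arm(
  series=[
    [0,0,5,0,0,0,0.568],
    [0,0,10,0,0,0,0.568],
    [0,0,20,0,0,0,0.568],
    [0,0,30,0,0,0,0.568],
    [0,0,25,0,0,0,0.568],
    [0,0,0,0,0,0,0.568],
  ],
)

```text
clock: 5.2
tool_pos: [0.4261, -0.0955, 0.1437]
eef_rot: [1.0, 0.029, 0.002, 0.001]
contact_force: [0.5, -0.2, -1.3]
opening: 0.435
finger_force: 4.7
```

Request:
step_arm(
  series=[
    [5,4,0,0,0,0.1,0.568],
    [10,8,0,0,0,0.14,0.568],
    [10,8,0,0,0,0.14,0.568],
    [10,8,0,0,0,0.14,0.568],
    [10,8,0,0,0,0.14,0.568],
    [10,8,0,0,0,0.14,0.568],
    [10,8,0,0,0,0.14,0.568],
    [10,8,0,0,0,0.14,0.568],
    [10,8,0,0,0,0.14,0.568],
    [10,8,0,0,0,0.14,0.568],
    [6,6,0,0,0,0.14,0.568],
    [4,3,0,0,0,0.111,0.568],
    [0,0,0,0,0,0,0.568],
    [0,0,0,0,0,0,0.568],
  ],
)

```text
clock: 6.6
tool_pos: [0.5292, -0.0103, 0.1408]
eef_rot: [0.673, 0.74, -0.0, -0.001]
contact_force: [0.8, -0.4, -0.3]
opening: 0.437
finger_force: 4.7
```

```bash
python3 - <<'E'
from m import *
im,d,c=snap('wrist','w3'); s=r.get_state(); print(s['tool_pos'],s['eef_rot'],s['q'],s['clock'],s['contact_force'],s['opening'],s['finger_force'])
E
```

```text
[ 0.5292 -0.0105  0.1409] [ 0.673   0.7397 -0.0005 -0.0007] [-0.0925  0.7148  0.042   1.95   -0.0603  0.4795  0.0871] 6.65 [ 0.1854 -0.0532 -0.6317] 0.43706758139429064 4.664968246688659
```

View pics/w3.png

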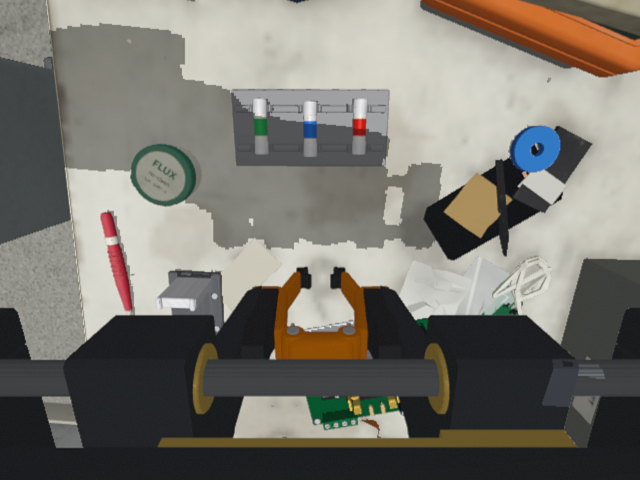

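```bash
python3 - <<'E'
from m import *
im,d,c=load('w3'); X,B=fuses(im,d,c,(232,85,390,168))
for u0,u1 in((248,274),(298,322),(347,372)):
    P=X[88:165,u0:u1].reshape(-1,3); P=P[(P[:,2]>.0172)&(P[:,2]<.024)]; print(rect(P[:,:2]),len(P),P[:,2].max())
# jaws
X=cloud(d,c)
for u0,u1 in((290,316),(328,348)):
    P=X[262:292,u0:u1].reshape(-1,3); P=P[(P[:,2]>.09)&(P[:,2]<.135)]; print('jaw',P[:,:].min(0),P.max(0),P.mean(0))
v=np.r_[262:300]; 
E
```

```text
red 212 [359.  126.7] ray z.020 [0.5481 0.0724 0.0195] z 0.020753470722497253
blue 196 [309.6 129.3] ray z.020 [0.5127 0.0672 0.0195] z 0.020799096022160096
green 209 [260.2 126.5] ray z.020 [0.477  0.0658 0.0195] z 0.020813996533000534
(array([477.3,  65.4]), array([14.4, 38.1]), 8.48) 723 0.023613398627739368
(array([512.6,  67. ]), array([14.1, 37.4]), 4.92) 717 0.02380683988822846
(array([549.4,  72.3]), array([14.8, 38.4]), 10.48) 725 0.02332317100929021
jaw [ 0.5123 -0.0145  0.1038] [ 0.5233 -0.0038  0.1339] [ 0.5174 -0.0077  0.1185]
jaw [ 0.5327 -0.0123  0.1038] [ 0.5411 -0.0013  0.1288] [ 0.5374 -0.0063  0.1168]
```

Request:
step_arm(
  series=[
    [2,10,-5,0,0,0,0.568],
    [5,20,-15,0,0,0,0.568],
    [5,22,-20,0,0,0,0.568],
    [5,20,-15,0,0,0,0.568],
    [2.3,10.8,-5,0,0,0,0.568],
    [0,0,0,0,0,0,0.568],
    [0,0,0,0,0,0,0.568],
  ],
)

```text
clock: 7.35
tool_pos: [0.5492, 0.0717, 0.0819]
eef_rot: [0.672, 0.74, -0.0, 0.0]
contact_force: [0.3, 0.1, -0.5]
opening: 0.431
finger_force: 4.7
```

```bash
python3 - <<'E'
from m import *
s=r.get_state(); im,d,c=snap('side','s1'); print(s['tool_pos'],s['eef_rot'],s['clock'],s['contact_force'])
im2=snap('wrist','w4')[0]
a=cv2.resize(im[230:370,220:380],(480,420)); b=im2[100:410,180:480]; b=cv2.resize(b,(320,420)); cv2.imwrite('pics/c4.png',np.hstack([a,b]))
E
```

```text
[0.5492 0.0717 0.0819] [ 0.6723  0.7403 -0.0003  0.0004] 7.35 [ 0.2708  0.0981 -0.4929]
```

View pics/c4.png

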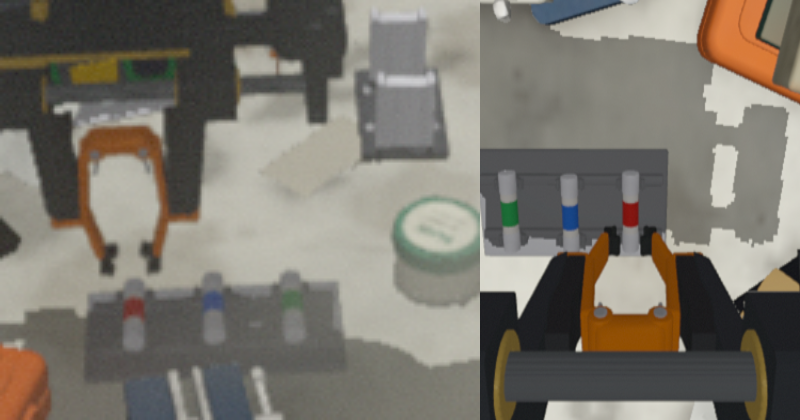

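Request:
step_arm(
  series=[
    [-0.7,0.6,-6,0,0,0,0.568],
    [0,0,-14,0,0,0,0.568],
    [0,0,-10,0,0,0,0.568],
    [0,0,-3.5,0,0,0,0.568],
    [0,0,0,0,0,0,0.568],
    [0,0,0,0,0,0,0.568],
  ],
  force=20,
)

```text
clock: 8.05
tool_pos: [0.5485, 0.0731, 0.0479]
eef_rot: [0.672, 0.741, -0.0, -0.0]
contact_force: [0.7, 0.2, -1.1]
opening: 0.433
finger_force: 4.7
```

Request:
step_arm(
  series=[
    [0,-0.5,0,0,0,0,0.58],
    [0,0,0,0,0,0,0.59],
    [0,0,0,0,0,0,0.6],
    [0,0,0,0,0,0,0.61],
    [0,0,0,0,0,0,0.62],
    [0,0,0,0,0,0,0.65],
    [0,0,0,0,0,0,0.65],
    [0,0,0,0,0,0,0.65],
  ],
  force=30,
)

```text
clock: 8.85
tool_pos: [0.5487, 0.0726, 0.0481]
eef_rot: [0.672, 0.741, 0.0, 0.0]
contact_force: [0.7, 0.9, -0.9]
opening: 0.377
finger_force: 30.0
```

Request:
step_arm(
  series=[
    [0,0,3,0,0,0,0.65],
    [0,0,8,0,0,0,0.65],
    [0,0,20,0,0,0,0.65],
    [0,0,30,0,0,0,0.65],
    [0,0,15,0,0,0,0.65],
    [0,0,5,0,0,0,0.65],
    [0,0,0,0,0,0,0.65],
  ],
)

```text
clock: 9.55
tool_pos: [0.5488, 0.0727, 0.1298]
eef_rot: [0.672, 0.741, 0.001, 0.0]
contact_force: [-0.0, -0.8, -0.7]
opening: 0.381
finger_force: 30.0
```

```bash
python3 - <<'E'
from m import *
s=r.get_state(); im,d,c=snap('side','s2'); im2,d2,c2=snap('wrist','w5'); print(s['tool_pos'],s['eef_rot'],s['clock'],s['contact_force'],s['opening'])
a=cv2.resize(im[200:340,220:380],(480,420)); b=im2[100:410,180:480]; b=cv2.resize(b,(320,420)); cv2.imwrite('pics/c5.png',np.hstack([a,b]))
E
```

```text
[0.5488 0.0727 0.1298] [0.672  0.7406 0.0006 0.0004] 9.55 [-0.0036 -0.8157 -0.7124] 0.38128025464221754
```

View pics/c5.png

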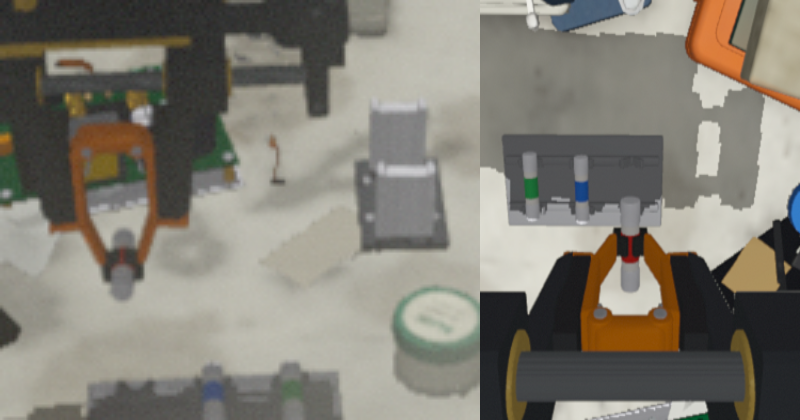

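```bash
python3 - <<'E'
from m import *
im,d,c=load('w5'); X=cloud(d,c)
t=np.array([.5488,.0727])
P=X[235:325,308:334].reshape(-1,3); h=cv2.cvtColor(im,cv2.COLOR_BGR2HSV)[235:325,308:334].reshape(-1,3)
k=(P[:,2]>.085)&(P[:,2]<.112)&(np.abs(P[:,0]-.5488)<.012)&(h[:,1]<60)&(h[:,2]>70); P=P[k]
for y in np.arange(.045,.1,.003):
    q=P[abs(P[:,1]-y)<.0015]
    if len(q): print(round(y,3),len(q),q[:,2].max(),np.median(q[:,0]))
print(P[:,1].min(),P[:,1].max())
im,d,c=load('s2'); X=cloud(d,c)
P=X[200:340,220:380].reshape(-1,3);k=(P[:,2]>.08)&(P[:,2]<.108)&(abs(P[:,0]-.549)<.008)&(P[:,1]>.04)&(P[:,1]<.11);P=P[k]
for y in np.arange(.045,.1,.004):
    q=P[abs(P[:,1]-y)<.002]
    if len(q): print(round(y,3),len(q),q[:,2].max(),np.median(q[:,0]))
E
```

```text
0.054 63 0.10436250613415846 0.5488446838771031
0.057 91 0.10415418741333793 0.5485941635928574
0.06 88 0.10494176520644907 0.5488300707944462
0.063 96 0.10408881178197057 0.5481414227525283
0.066 41 0.10384954150773304 0.5483754425394683
0.069 7 0.10672830645333087 0.5420906772822665
0.072 6 0.10622847215137371 0.5529978196163169
0.078 41 0.10339999245493339 0.5465206672040874
0.081 91 0.1044183600275351 0.5462196518176249
0.084 103 0.10413126324186384 0.5460258402578703
0.087 105 0.10429947711930199 0.5456687297331245
0.09 158 0.10432463660160979 0.5458232888070369
0.052717020994365316 0.09149309513218773
0.053 2 0.10417416084012437 0.54942812717035
0.057 17 0.1044412237344946 0.5497129645144376
0.061 13 0.10484797244463284 0.550338960639711
0.065 13 0.10471387989005226 0.5499783142805524
0.069 5 0.10556998999274592 0.549413121451875
0.073 20 0.10762235361171013 0.5484381871828057
0.077 47 0.10777815291094062 0.5460780393738666
0.081 41 0.10764292766888 0.5532862807903296
0.085 17 0.10440560140820587 0.5465351483070484
0.089 21 0.10469623175169251 0.5463024651378304
0.093 33 0.10548633097738719 0.5474336809188015
```

Request:
step_arm(
  series=[
    [-3,-10,2,0,0,-0.08,0.65],
    [-3,-20,4,0,0,-0.115,0.65],
    [-3,-20,4,0,0,-0.125,0.65],
    [-3,-22,4,0,0,-0.125,0.65],
    [-3,-22,4,0,0,-0.125,0.65],
    [-3,-22,2,0,0,-0.125,0.65],
    [-3,-22,0,0,0,-0.125,0.65],
    [-3,-22,0,0,0,-0.125,0.65],
    [-3,-22,0,0,0,-0.125,0.65],
    [-3,-22,0,0,0,-0.125,0.65],
    [-3,-20,0,0,0,-0.1,0.65],
    [-3,-14,0,0,0,-0.082,0.65],
    [0,0,0,0,0,0,0.65],
    [0,0,0,0,0,0,0.65],
    [0,0,0,0,0,0,0.65],
  ],
)

```text
clock: 11.15
tool_pos: [0.5126, -0.1638, 0.1485]
eef_rot: [0.989, 0.146, -0.0, -0.001]
contact_force: [-0.3, -0.8, -0.8]
opening: 0.378
finger_force: 30.0
```

```bash
python3 - <<'E'
from m import *
s=r.get_state(); im,d,c=snap('wrist','w6'); print(s['tool_pos'],s['eef_rot'],s['q'],s['clock'],s['contact_force'],s['opening'])
E
```

```text
[ 0.5126 -0.1638  0.1485] [ 0.9892  0.1465 -0.0004 -0.0007] [ 0.0017  0.7468  0.3785  1.9293 -0.4949  0.5591 -0.5617] 11.15 [-0.2924 -0.7638 -0.7812] 0.37831270863309896
```

View pics/w6.png

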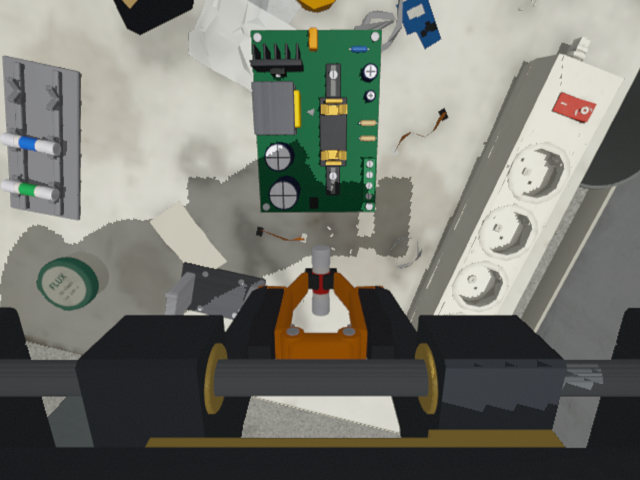

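```bash
python3 - <<'E'
from m import *
im,d,c=load('w6'); h=cv2.cvtColor(im,cv2.COLOR_BGR2HSV); X=cloud(d,c)
k=box(cv2.inRange(h,(40,80,15),(85,255,255)),(240,22,392,220)).astype(np.uint8)
cn=max(cv2.findContours(cv2.morphologyEx(k,cv2.MORPH_CLOSE,np.ones((25,25))),0,2)[0],key=cv2.contourArea)
q=cv2.approxPolyDP(cn,8,True)[:,0]; W=np.array([onz(c,u,v,.016)[:2] for u,v in q]); print(q.tolist(),W)
q2=np.array([onz(c,u,v,.016)[:2] for u,v in cn[:,0]]); print(rect(q2))
for n,(u0,v0,u1,v1) in dict(far=(318,95,352,118),near=(318,144,352,168)).items():
    b=box(cv2.inRange(h,(18,120,100),(32,255,255)),(u0,v0,u1,v1)); P=X[b]; z=np.percentile(P[:,2],90); print(n,b.sum(),z,P[:,:].min(0),P.max(0),P[P[:,2]>.033].mean(0), len(P[P[:,2]>.033]), rect(P[P[:,2]>.03][:,:2]))
for z in(.020,.026):
  a=onz(c,334,74,z);b=onz(c,332,176,z);print('screws',a,b,np.hypot(*(a-b)[:2]),np.degrees(np.arctan2(*(a-b)[1::-1])))
print(X[74,334],X[176,332])
# fuse in jaws
P=X[243:318,308:336].reshape(-1,3);hh=h[243:318,308:336].reshape(-1,3);m=(P[:,2]>.105)&(P[:,2]<.13)&(hh[:,1]<60)&(hh[:,2]>70);print('fuse',rect(P[m][:,:2]),m.sum(),np.percentile(P[m][:,2],[50,80,95]))
E
```

```text
[[251, 31], [254, 80], [292, 81], [301, 94], [295, 135], [257, 135], [261, 211], [374, 211], [381, 30]] [[ 0.635  -0.0751]
 [ 0.6051 -0.0845]
 [ 0.6124 -0.1111]
 [ 0.6059 -0.1197]
 [ 0.5769 -0.1232]
 [ 0.5686 -0.0957]
 [ 0.5125 -0.1128]
 [ 0.5389 -0.1999]
 [ 0.6619 -0.1618]]
(array([ 587.2, -137.4]), array([129.2,  91.3]), 17.14)
far 323 0.038449740968354705 [ 0.5848 -0.1542  0.0205] [ 0.6106 -0.1358  0.2952] [ 0.6025 -0.1449  0.041 ] 191 (array([ 598.7, -142.8]), array([14.9, 23.8]), 53.1)
near 291 0.03840862948270557 [ 0.5648 -0.163   0.0216] [ 0.5848 -0.1416  0.2952] [ 0.5708 -0.1545  0.0383] 177 (array([ 573.2, -150.2]), array([24.5, 14.9]), 68.0)
screws [ 0.6251 -0.1388  0.02  ] [ 0.5561 -0.159   0.02  ] 0.07179890135928742 16.26595275093511
screws [ 0.6242 -0.1389  0.026 ] [ 0.5568 -0.1586  0.026 ] 0.07023333268913715 16.26595275093512
[ 0.6249 -0.1389  0.0209] [ 0.5563 -0.1588  0.0219]
fuse (array([ 511. , -164.1]), array([38.4, 14.8]), 16.27) 880 [0.1218 0.1227 0.1233]
```

```bash
python3 - <<'E'
from m import *
im,d,c=load('w6'); h=cv2.cvtColor(im,cv2.COLOR_BGR2HSV); X=cloud(d,c)
s=np.array([.5907,-.1489]);a=np.radians(17.1);ex=np.array([np.cos(a),np.sin(a)]);ey=np.array([-ex[1],ex[0]])
V,U=np.mgrid[60:185,318:350]; P=X[60:185,318:350]; L=(P[...,:2]-s)*1000; ax=L@ex; ly=L@ey; z=P[...,2]*1000; hh=h[60:185,318:350]
br=(hh[...,0]>16)&(hh[...,0]<34)&(hh[...,1]>110)&(hh[...,2]>60)
for lo,hi in((27,32),(32,36),(36,40),(40,44)):
    for sg in(1,-1):
        m=br&(z>lo)&(z<hi)&(ax*sg>3)
        if m.sum()>4: print(lo,sg,m.sum(),'ax',np.percentile(ax[m],[5,50,95]),'ly',np.percentile(ly[m],[3,50,97]))
m=(hh[...,2]<60)&(z>18)&(z<50)
for A in range(-45,46,3):
    q=(abs(ax-A)<1.5)&(abs(ly)<4); 
    if q.sum(): print(A,np.percentile(z[q],[10,50,90]).round(1),np.median(hh[q],0))
E
```

```text
27 1 20 ax [ 8.616 15.755 15.881] ly [-4.7662 -0.3276  5.9319]
27 -1 19 ax [-23.9617 -23.8948 -17.6509] ly [-4.5424  0.9017  4.917 ]
32 1 51 ax [ 8.9447 11.5703 15.1387] ly [-5.6416 -2.8338  6.0717]
32 -1 50 ax [-21.7864 -19.2914 -16.563 ] ly [-5.7375  3.9293  6.8038]
36 1 137 ax [ 8.8723 12.7128 17.1655] ly [-8.1672  0.6238  8.8312]
36 -1 126 ax [-25.4802 -21.3145 -17.1575] ly [-7.9701  0.372   8.9524]
-42 [18.9 19.7 20.4] [60.  8. 73.]
-39 [18.9 19.7 21.6] [110.    7.   91.5]
-36 [19.6 21.4 22.2] [120.    5.  181.5]
-33 [19.1 20.  22.2] [120.   5. 134.]
-30 [19.1 20.1 20.9] [75.  5. 95.]
-27 [22.  22.6 31.3] [ 22.  81. 100.]
-24 [22.4 33.6 37.8] [ 21.5 153.  187.5]
-21 [25.1 26.  34.9] [ 22. 154. 217.]
-18 [24.9 26.1 34.9] [ 23. 155. 235.]
-15 [22.  22.8 23.4] [105.  16.  78.]
-12 [21.9 22.5 23.2] [105.  10.  79.]
-9 [22.1 23.  23.8] [109.  10.  79.]
-6 [21.9 22.8 23.7] [110.  10.  79.]
-3 [21.9 23.  23.8] [110.   6.  79.]
0 [21.8 22.7 23.5] [110.  10.  79.]
3 [21.8 22.6 23.8] [110.   10.   79.5]
6 [22.  22.8 23.7] [120.   7.  79.]
9 [21.9 25.3 26.9] [ 23.  150.  190.5]
12 [24.9 25.9 27.1] [ 23. 153. 235.]
15 [22.7 26.5 37.9] [ 21.  131.  156.5]
18 [22.6 36.4 38. ] [ 23. 151. 223.]
21 [19.4 20.4 22.7] [105.  14.  80.]
24 [19.  19.8 20.8] [60.  6. 96.]
27 [18.6 19.8 20.7] [60.  5. 95.]
30 [18.9 19.7 20.6] [82.5  6.  91.5]
33 [19.4 20.5 22. ] [120.    5.  108.5]
36 [19.3 21.4 22.6] [128.   5. 191.]
39 [18.9 19.9 20.8] [105.    6.   91.5]
42 [17.3 19.5 20.6] [102.5   8.   75.5]
45 [15.7 17.  17.9] [ 74. 166. 108.]
```

Request:
step_arm(
  series=[
    [5,1,0,0,0,0.004,0.65],
    [15,3,-5,0,0,0,0.65],
    [20,4,-15,0,0,0,0.65],
    [20,4,-20,0,0,0,0.65],
    [11,2,-16,0,0,0,0.65],
    [4,0,-7,0,0,0,0.65],
    [0,0,0,0,0,0,0.65],
    [0,0,0,0,0,0,0.65],
  ],
)

```text
clock: 12.0
tool_pos: [0.5872, -0.1517, 0.0865]
eef_rot: [0.989, 0.147, -0.0, 0.0]
contact_force: [-0.3, -0.8, 0.1]
opening: 0.384
finger_force: 30.0
```

```bash
cat > st.py <<'E'
from m import *
s=r.get_state(); q=s['eef_rot']; p=s['tool_pos']
a=np.radians(17.1);ex=np.array([np.cos(a),np.sin(a)]);ey=np.array([-ex[1],ex[0]])
L=(p[:2]-[.5907,-.1489])*1000
print('ax',L@ex,'ly',L@ey,'z',p[2],'yaw',np.degrees(2*np.arcsin(q[1])),q,'F',s['contact_force'],'M',s['moment'],s['opening'],s['clock'])
E
python3 st.py
```

```text
ax -4.212993604179471 ly -1.6751032746453058 z 0.08653008207957041 yaw 16.87800611702956 [ 0.9892  0.1468 -0.0001  0.0002] F [-0.3351 -0.7767  0.0533] M [-0.0559  0.2006  0.0245] 0.38372348391406313 12.0
```

Request:
step_arm(
  series=[
    [0.5,2,-5,0,0,0.004,0.65],
    [0,0,-5,0,0,0,0.65],
    [0,0,-3,0,0,0,0.65],
    [0,0,0,0,0,0,0.65],
    [0,0,0,0,0,0,0.65],
  ],
)

```text
clock: 12.5
tool_pos: [0.588, -0.1495, 0.073]
eef_rot: [0.989, 0.149, -0.0, 0.0]
contact_force: [-0.2, -0.0, -0.3]
opening: 0.383
finger_force: 30.0
```

```bash
python3 st.py
```

```text
ax -2.7955008313669323 ly 0.21034112909908703 z 0.0730180530977238 yaw 17.112376952146352 [ 0.9889  0.1488 -0.0001  0.0001] F [-0.1826 -0.0067 -0.3126] M [-0.0863  0.1341  0.0005] 0.3827576736473048 12.5
```

Step down 1 mm at a time with force feedback.

Request:
step_arm(
  series=[
    [0,0,-1,0,0,0,0.65],
    [0,0,-0.5,0,0,0,0.65],
    [0,0,0,0,0,0,0.65],
  ],
)

```text
clock: 12.8
tool_pos: [0.588, -0.1494, 0.0715]
eef_rot: [0.989, 0.149, -0.0, 0.0]
contact_force: [-0.4, 0.3, -0.9]
opening: 0.378
finger_force: 30.0
```

Request:
step_arm(
  series=[
    [0,0,-0.5,0,0,0,0.65],
    [0,0,-0.5,0,0,0,0.65],
    [0,0,0,0,0,0,0.65],
  ],
)

```text
clock: 13.1
tool_pos: [0.588, -0.1494, 0.0705]
eef_rot: [0.989, 0.149, -0.0, 0.0]
contact_force: [0.1, 0.5, -0.3]
opening: 0.378
finger_force: 30.0
```

```bash
python3 st.py
```

```text
ax -2.696901824331265 ly 0.3431249318165172 z 0.07047637932387305 yaw 17.119230625412243 [ 0.9889  0.1488 -0.      0.    ] F [ 0.0548  0.4684 -0.3318] M [-0.0623  0.1373 -0.024 ] 0.3784546649617167 13.1
```

Request:
step_arm(
  series=[
    [0,0,-0.5,0,0,0,0.65],
    [0,0,-0.5,0,0,0,0.65],
    [0,0,0,0,0,0,0.65],
  ],
)

```text
clock: 13.4
tool_pos: [0.5882, -0.1496, 0.0696]
eef_rot: [0.989, 0.149, 0.0, 0.0]
contact_force: [0.5, 0.2, -0.8]
opening: 0.376
finger_force: 30.0
```

Request:
step_arm(
  series=[
    [0,0,-0.5,0,0,0,0.65],
    [0,0,0,0,0,0,0.65],
  ],
)

```text
clock: 13.6
tool_pos: [0.5883, -0.1498, 0.0692]
eef_rot: [0.989, 0.149, 0.0, 0.0]
contact_force: [0.0, -0.4, 0.7]
opening: 0.378
finger_force: 30.0
```

```bash
python3 st.py
```

```text
ax -2.5371305621037132 ly -0.12668896058512158 z 0.0692039831292494 yaw 17.108512283582506 [0.9889 0.1487 0.0003 0.0004] F [ 0.0076 -0.3913  0.6608] M [-0.1864  0.0436  0.0472] 0.3775299391435303 13.6
```

Request:
step_arm(
  series=[
    [0,0,-0.5,0,0,0,0.65],
    [0,0,0,0,0,0,0.65],
  ],
)

```text
clock: 13.8
tool_pos: [0.5884, -0.1499, 0.0688]
eef_rot: [0.989, 0.149, 0.0, 0.0]
contact_force: [-0.3, -0.9, 2.0]
opening: 0.38
finger_force: 30.0
```

Request:
step_arm(
  series=[
    [0,0,-0.5,0,0,0,0.65],
    [0,0,0,0,0,0,0.65],
  ],
)

```text
clock: 14.0
tool_pos: [0.5884, -0.1498, 0.0685]
eef_rot: [0.989, 0.149, 0.0, 0.0]
contact_force: [-0.0, -1.0, 4.8]
opening: 0.377
finger_force: 30.0
```

```bash
python3 st.py
```

```text
ax -2.425239548451746 ly -0.16491394441455165 z 0.06845158982496627 yaw 17.109562682398145 [0.9889 0.1488 0.0004 0.0004] F [-0.0328 -1.0228  4.7597] M [-0.3578  0.1664  0.0417] 0.3772728882243573 14.0
```

```bash
cat > lv.py <<'E'
from m import *
import sys
s=r.get_state(); im,d,c=snap('wrist',sys.argv[1]); p=s['tool_pos']
a=np.radians(17.1);ex=np.array([np.cos(a),np.sin(a)]);ey=np.array([-ex[1],ex[0]])
X=cloud(d,c); h=cv2.cvtColor(im,cv2.COLOR_BGR2HSV); L=(X[...,:2]-p[:2])*1000; ax=L@ex; ly=L@ey; z=X[...,2]*1000
B=np.zeros(z.shape,bool);B[150:340,250:400]=1
for A in range(-30,34,2):
    q=B&(abs(ax-A)<1)&(abs(ly)<2)&(z>15)&(z<60)
    if q.sum()>3: print(A,q.sum(),np.percentile(z[q],[10,50,90]).round(1),np.median(h[q],0))
cv2.imwrite('pics/%s_c.png'%sys.argv[1],cv2.resize(im[190:330,240:400],(800,600),interpolation=cv2.INTER_CUBIC)[:600])
E
python3 lv.py w7
```

```text
-20 22 [42.  42.6 43.2] [120.   5. 151.]
-18 25 [41.9 42.6 43.3] [120.   5. 143.]
-16 30 [41.8 42.6 43.4] [120.   5. 142.]
-14 27 [41.8 42.5 43.4] [120.   5. 143.]
-12 26 [41.4 42.5 43.5] [120.   5. 144.]
-10 29 [41.5 42.2 43.1] [ 20.  10. 146.]
-8 25 [41.7 42.4 43.1] [  5.  33. 143.]
-6 24 [41.7 42.4 43.2] [  1. 223. 130.]
-4 23 [42.1 43.3 45.2] [  1. 218. 127.]
-2 24 [42.5 44.3 46.2] [  2. 110.  45.]
0 31 [41.9 43.1 45.9] [  1. 186.  81.]
2 30 [42.3 44.2 45.8] [ 1.  96.5 44. ]
4 36 [41.5 42.8 45.1] [  4.  81. 118.]
6 26 [41.7 42.6 43.1] [ 20.  10. 146.]
8 28 [41.8 42.5 43.3] [ 85.   5. 144.]
10 28 [42.2 42.6 43.1] [120.    5.5 143. ]
12 30 [41.6 42.1 43.4] [120.    5.  142.5]
14 34 [25.5 42.5 43.2] [120.   5. 142.]
16 42 [37.5 42.4 43.1] [120.    5.  143.5]
18 36 [35.7 37.6 42.2] [120.    7.5 123. ]
20 81 [22.9 31.7 37.7] [ 21. 164. 113.]
22 32 [19.6 22.5 23.8] [113.  30.  24.]
24 26 [19.5 19.9 22.1] [105.  12.  27.]
26 22 [19.1 19.8 20.8] [30.  8. 62.]
28 28 [19.2 19.8 20.6] [30.   6.  61.5]
30 23 [18.7 19.7 20.8] [30.  8. 61.]
32 24 [19.1 19.6 20.3] [30.  7. 62.]
```

View pics/w7_c.png

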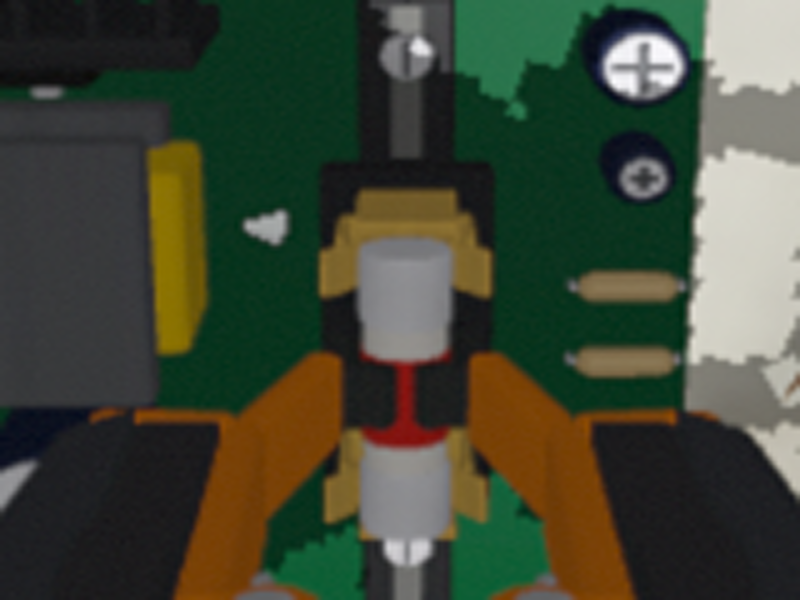

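Request:
step_arm(
  series=[
    [0,-0.3,-0.5,0,0,0,0.65],
    [0,0,0,0,0,0,0.65],
  ],
)

```text
clock: 14.25
tool_pos: [0.5884, -0.1498, 0.0679]
eef_rot: [0.989, 0.149, 0.0, 0.0]
contact_force: [0.3, -0.8, 5.3]
opening: 0.378
finger_force: 30.0
```

Request:
step_arm(
  series=[
    [0,0,-0.5,0,0,0,0.65],
    [0,0,0,0,0,0,0.65],
  ],
)

```text
clock: 14.45
tool_pos: [0.5885, -0.1498, 0.0674]
eef_rot: [0.989, 0.149, 0.0, 0.0]
contact_force: [0.7, -1.2, 5.9]
opening: 0.377
finger_force: 30.0
```

```bash
python3 st.py
```

```text
ax -2.391849889683507 ly -0.1785580327367116 z 0.06744346499209189 yaw 17.120565834464553 [0.9889 0.1488 0.0005 0.0002] F [ 0.6669 -1.1807  5.9213] M [-0.2696  0.1126 -0.0631] 0.3766220629543918 14.45
```

Force plateaus at 5–6 N, so the lips are yielding. Continue.

Request:
step_arm(
  series=[
    [0,0,-0.5,0,0,0,0.65],
    [0,0,-0.5,0,0,0,0.65],
    [0,0,0,0,0,0,0.65],
  ],
)

```text
clock: 14.75
tool_pos: [0.5885, -0.1497, 0.0663]
eef_rot: [0.989, 0.149, 0.0, 0.0]
contact_force: [0.5, -1.1, 4.4]
opening: 0.38
finger_force: 30.0
```

Request:
step_arm(
  series=[
    [0,0,-0.5,0,0,0,0.65],
    [0,0,-0.5,0,0,0,0.65],
    [0,0,0,0,0,0,0.65],
  ],
)

```text
clock: 15.05
tool_pos: [0.5884, -0.1497, 0.065]
eef_rot: [0.989, 0.149, 0.0, 0.0]
contact_force: [1.7, -0.8, 4.5]
opening: 0.381
finger_force: 30.0
```

Request:
step_arm(
  series=[
    [0,0,-0.5,0,0,0,0.65],
    [0,0,-0.5,0,0,0,0.65],
    [0,0,0,0,0,0,0.65],
  ],
)

```text
clock: 15.35
tool_pos: [0.5881, -0.1496, 0.0636]
eef_rot: [0.989, 0.149, -0.0, 0.0]
contact_force: [1.3, -1.5, -0.6]
opening: 0.374
finger_force: 30.0
```

```bash
python3 st.py
```

```text
ax -2.699453111372005 ly 0.06544668018093829 z 0.0636364047521786 yaw 17.12712817273465 [ 0.9889  0.1489 -0.      0.0001] F [ 1.3009 -1.5165 -0.6347] M [-0.4565 -0.2656 -0.0149] 0.37396145579808654 15.35
```

Request:
step_arm(
  series=[
    [0,0,-0.7,0,0,0,0.65],
    [0,0,-0.7,0,0,0,0.65],
    [0,0,0,0,0,0,0.65],
  ],
)

```text
clock: 15.65
tool_pos: [0.5878, -0.1497, 0.0622]
eef_rot: [0.989, 0.149, -0.0, -0.0]
contact_force: [1.2, -1.9, -3.1]
opening: 0.378
finger_force: 30.0
```

Request:
step_arm(
  series=[
    [0,0,-0.5,0,0,0,0.65],
    [0,0,0,0,0,0,0.65],
  ],
)

```text
clock: 15.85
tool_pos: [0.5878, -0.1496, 0.0618]
eef_rot: [0.989, 0.149, -0.0, -0.0]
contact_force: [0.8, -2.6, -4.3]
opening: 0.377
finger_force: 30.0
```

Request:
step_arm(
  series=[
    [0,0,-0.5,0,0,0,0.65],
    [0,0,0,0,0,0,0.65],
  ],
)

```text
clock: 16.05
tool_pos: [0.5878, -0.1497, 0.0615]
eef_rot: [0.989, 0.149, -0.0, 0.0]
contact_force: [1.1, -1.9, -2.8]
opening: 0.378
finger_force: 30.0
```

```bash
python3 st.py; python3 lv.py w8
```

```text
ax -3.00244089127695 ly 0.04349910774912752 z 0.06150713682519915 yaw 17.11633065589242 [ 0.9889  0.1488 -0.0002  0.    ] F [ 1.0645 -1.9298 -2.7957] M [-0.5313 -0.1439  0.0091] 0.3782653077899551 16.05
-22 19 [36.  37.  37.7] [ 21. 148. 135.]
-20 30 [35.1 36.1 37.5] [ 21.   46.  132.5]
-18 22 [35.1 35.7 36.2] [120.    5.  143.5]
-16 24 [35.1 35.8 36.4] [120.   5. 142.]
-14 25 [35.1 35.8 36.4] [120.   5. 143.]
-12 27 [35.1 35.7 36.3] [120.   5. 144.]
-10 25 [34.6 35.3 35.9] [ 15.  10. 146.]
-8 25 [34.6 35.5 36.3] [  7.  26. 144.]
-6 27 [34.7 35.5 36.4] [  1. 223. 130.]
-4 18 [34.7 36.1 38.2] [  1.  212.  119.5]
-2 31 [35.3 36.8 38.7] [  2. 176.  81.]
0 27 [34.7 36.2 38.4] [  1. 177.  81.]
2 26 [35.1 37.1 39. ] [  1.  100.5  44.5]
4 41 [34.3 35.9 38.6] [  4.  51. 125.]
6 25 [34.6 35.3 35.9] [ 20.  10. 147.]
8 26 [34.6 35.6 36.3] [ 22.5   6.5 144. ]
10 29 [34.9 35.6 36.6] [120.   5. 143.]
12 30 [35.  35.5 36.3] [120.   5. 143.]
14 28 [35.  35.6 36.3] [120.   5. 143.]
16 39 [33.9 35.5 36.3] [120.   5. 144.]
18 15 [33.2 35.5 36.7] [113.   8. 124.]
20 68 [25.8 34.8 37.7] [ 21.  163.  114.5]
22 48 [22.3 23.5 33.5] [ 21.  127.5  62. ]
24 32 [19.2 20.1 22.2] [110.  22.  24.]
26 25 [19.1 20.1 20.6] [30.  5. 62.]
28 25 [19.2 19.7 20.5] [30.  8. 62.]
30 24 [18.9 19.7 21. ] [30.  8. 62.]
32 27 [19.4 20.  20.4] [30.  4. 61.]
```

Request:
step_arm(
  series=[
    [0,0,-0.5,0,0,0,0.65],
    [0,0,0,0,0,0,0.65],
  ],
)

```text
clock: 16.3
tool_pos: [0.5879, -0.1498, 0.0613]
eef_rot: [0.989, 0.149, -0.0, 0.0]
contact_force: [-0.3, -1.5, -0.1]
opening: 0.377
finger_force: 30.0
```

Request:
step_arm(
  series=[
    [0,0,-0.4,0,0,0,0.65],
    [0,0,0,0,0,0,0.65],
  ],
)

```text
clock: 16.5
tool_pos: [0.588, -0.1498, 0.0612]
eef_rot: [0.989, 0.149, 0.0, 0.0]
contact_force: [-0.6, -2.1, 4.0]
opening: 0.376
finger_force: 30.0
```

```bash
python3 st.py
```

```text
ax -2.8479218609922587 ly -0.062153340573773204 z 0.06116755488735564 yaw 17.11252216919966 [0.9889 0.1488 0.0001 0.    ] F [-0.5661 -2.1318  4.0098] M [-0.3875  0.272  -0.0083] 0.3763638867318637 16.5
```

Request:
step_arm(
  series=[
    [0,0,-0.4,0,0,0,0.65],
    [0,0,0,0,0,0,0.65],
  ],
)

```text
clock: 16.7
tool_pos: [0.588, -0.1498, 0.061]
eef_rot: [0.989, 0.149, 0.0, 0.0]
contact_force: [-0.2, -1.3, 6.2]
opening: 0.379
finger_force: 30.0
```

Request:
step_arm(
  series=[
    [0,0,1,0,0,0,0.63],
    [0,0,0,0,0,0,0.61],
    [0,0,0,0,0,0,0.59],
    [0,0,0,0,0,0,0.575],
    [0,0,0,0,0,0,0.565],
    [0,0,0,0,0,0,0.565],
    [0,0,0,0,0,0,0.565],
  ],
  force=20,
)

```text
clock: 17.4
tool_pos: [0.588, -0.1495, 0.0612]
eef_rot: [0.989, 0.149, -0.0, -0.0]
contact_force: [0.2, 0.4, -0.4]
opening: 0.435
finger_force: 4.6
```

```bash
python3 st.py; python3 lv.py w9 | awk '$1%6==0'
```

```text
ax -2.76649066219422 ly 0.20964861487105244 z 0.06124639650722312 yaw 17.127076051555196 [ 0.9889  0.1489 -0.0001 -0.0001] F [ 0.1966  0.4181 -0.4433] M [-0.009   0.1635  0.0165] 0.4354979633821063 17.4
-18 24 [34.8 35.5 36.2] [120.   5. 143.]
-12 25 [34.6 35.1 36. ] [113.   5. 145.]
-6 30 [34.4 35.3 35.8] [  1.  222.5 130. ]
0 27 [34.6 35.3 35.8] [  1. 224. 130.]
6 27 [34.7 35.2 35.9] [ 20.  10. 146.]
12 30 [34.7 35.4 36.2] [120.   5. 143.]
18 7 [32.7 33.8 36.1] [128.   7. 124.]
24 33 [19.3 20.4 22.1] [105.  12.  26.]
30 26 [19.1 20.2 20.8] [30.  7. 62.]
```

View pics/w9_c.png

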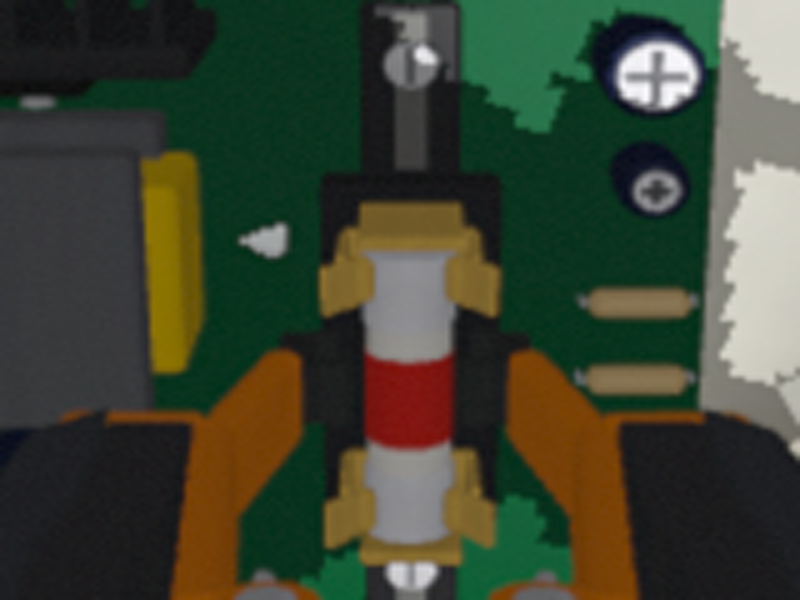

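Request:
step_arm(
  series=[
    [0,0,3,0,0,0,0.565],
    [0,0,8,0,0,0,0.565],
    [0,0,20,0,0,0,0.565],
    [0,0,25,0,0,0,0.565],
    [0,0,15,0,0,0,0.565],
    [0,0,5,0,0,0,0.565],
    [0,0,0,0,0,0,0.565],
  ],
)

```text
clock: 18.15
tool_pos: [0.5884, -0.1497, 0.138]
eef_rot: [0.989, 0.149, 0.001, 0.0]
contact_force: [0.6, -0.1, 0.1]
opening: 0.435
finger_force: 4.6
```

Request:
step_arm(
  series=[
    [-6,2,0,0,0,-0.02,0.565],
    [-16,5.5,0,0,0,-0.03,0.565],
    [-20,6.5,0,0,0,-0.03,0.565],
    [-20,6.5,0,0,0,-0.03,0.565],
    [-20,6.5,0,0,0,-0.03,0.565],
    [-20,6.5,0,0,0,-0.03,0.565],
    [-20,6.5,0,0,0,-0.03,0.565],
    [-20,6.5,0,0,0,-0.022,0.565],
    [-14,5,0,0,0,-0.02,0.565],
    [-6.8,2.4,0,0,0,0,0.565],
    [0,0,0,0,0,0,0.565],
    [0,0,0,0,0,0,0.565],
    [0,0,0,0,0,0,0.565],
  ],
)

```text
clock: 19.45
tool_pos: [0.4263, -0.0961, 0.1372]
eef_rot: [1.0, 0.029, 0.001, 0.0]
contact_force: [0.6, 0.1, 0.2]
opening: 0.433
finger_force: 4.6
```

```bash
python3 - <<'E'
from m import *
s=r.get_state(); im,d,c=snap('wrist','w10'); print(s['tool_pos'],s['eef_rot'],s['contact_force'],s['opening'],s['finger_force'],s['clock'])
# jaws seen vs tool frame
X=cloud(d,c); p=s['tool_pos']; a=2*np.arcsin(s['eef_rot'][1]); ex=np.array([np.cos(a),np.sin(a)]);ey=np.array([-ex[1],ex[0]])
h=cv2.cvtColor(im,cv2.COLOR_BGR2HSV); L=(X[...,:2]-p[:2])*1000; z=(X[...,2]-p[2])*1000
o=(h[...,0]>4)&(h[...,0]<22)&(h[...,1]>150)&(h[...,2]>60)&(z>-45)&(z<70)
for lo,hi in((-25,-15),(-15,-5),(30,46)):
    m=o&(z>lo)&(z<hi); 
    if m.sum()>5: print(lo,m.sum(),'ax',np.percentile((L@ex)[m],[3,97]),'ly',np.percentile((L@ey)[m],[3,97]),z[m].max())
E
```

```text
[ 0.4263 -0.0961  0.1372] [0.9996 0.0285 0.0005 0.0003] [0.5557 0.0802 0.1953] 0.43262658573276347 4.556880886520958 19.45
-25 271 ax [-3.9017  6.251 ] ly [-13.8204  14.6978] -15.032550342325369
-15 370 ax [-3.6742  6.2776] ly [-16.2166  17.1049] -5.008610113299533
30 2607 ax [-2.1866  7.317 ] ly [-15.5765  16.579 ] 42.69538421033145
```

Request:
step_arm(
  series=[
    [-0.8,0.5,-8,0,0,0,0.565],
    [0,0,-22,0,0,0,0.565],
    [0,0,-22,0,0,0,0.565],
    [0,0,-18,0,0,0,0.565],
    [0,0,-8,0,0,0,0.565],
    [0,0,-3,0,0,0,0.565],
    [0,0,0,0,0,0,0.565],
    [0,0,0,0,0,0,0.565],
  ],
)

```text
clock: 20.3
tool_pos: [0.4248, -0.0954, 0.0568]
eef_rot: [1.0, 0.028, 0.0, 0.0]
contact_force: [0.4, 0.4, 0.3]
opening: 0.436
finger_force: 4.6
```

Request:
step_arm(
  series=[
    [0,0,-1,0,0,0,0.565],
    [0,0,-1,0,0,0,0.565],
    [0,0,0,0,0,0,0.565],
  ],
)

```text
clock: 20.6
tool_pos: [0.4246, -0.0953, 0.0545]
eef_rot: [1.0, 0.028, 0.0, 0.0]
contact_force: [0.5, -0.1, -1.5]
opening: 0.436
finger_force: 4.6
```

Request:
step_arm(
  series=[
    [0,0,-0.5,0,0,0,0.565],
    [0,0,-0.5,0,0,0,0.565],
    [0,0,0,0,0,0,0.565],
  ],
)

```text
clock: 20.9
tool_pos: [0.4244, -0.0953, 0.0533]
eef_rot: [1.0, 0.028, -0.0, 0.0]
contact_force: [0.7, 1.5, -0.6]
opening: 0.437
finger_force: 4.6
```

Request:
step_arm(
  series=[
    [0.6,0,-0.5,0,0,0,0.565],
    [0,0,-0.5,0,0,0,0.565],
    [0,0,0,0,0,0,0.565],
  ],
)

```text
clock: 21.2
tool_pos: [0.425, -0.0953, 0.0523]
eef_rot: [1.0, 0.028, -0.0, 0.0]
contact_force: [1.0, 1.2, -0.0]
opening: 0.437
finger_force: 4.6
```

Request:
step_arm(
  series=[
    [0,0,-0.5,0,0,0,0.565],
    [0,0,0,0,0,0,0.565],
  ],
)

```text
clock: 21.4
tool_pos: [0.4251, -0.0953, 0.0521]
eef_rot: [1.0, 0.028, 0.0, 0.0]
contact_force: [-0.0, 0.4, 3.1]
opening: 0.435
finger_force: 4.9
```

Request:
step_arm(
  series=[
    [0,0,-0.5,0,0,0,0.565],
    [0,0,0,0,0,0,0.565],
  ],
)

```text
clock: 21.6
tool_pos: [0.4251, -0.0953, 0.0518]
eef_rot: [1.0, 0.028, 0.0, 0.0]
contact_force: [-0.7, -0.4, 7.5]
opening: 0.436
finger_force: 5.4
```

Resting at the original height. Unload, open, rise clear, and check.

Request:
step_arm(
  series=[
    [0,0,1,0,0,0,0.565],
    [0,0,0,0,0,0,0.54],
    [0,0,0,0,0,0,0.5],
    [0,0,0,0,0,0,0.3],
    [0,0,0,0,0,0,0],
    [0,0,0,0,0,0,0],
    [0,0,0,0,0,0,0],
    [0,0,0,0,0,0,0],
    [0,0,0,0,0,0,0],
    [0,0,5,0,0,0,0],
    [0,0,20,0,0,0,0],
    [0,0,40,0,0,0,0],
    [0,0,45,0,0,0,0],
    [15,0,40,0,0,0,0],
    [30,0,20,0,0,0,0],
    [40,10,0,0,0,0,0],
    [20,10,0,0,0,0,0],
    [0,0,0,0,0,0,0],
    [0,0,0,0,0,0,0],
    [0,0,0,0,0,0,0],
  ],
)

```text
clock: 23.6
tool_pos: [0.5283, -0.076, 0.2223]
eef_rot: [1.0, 0.027, -0.001, -0.0]
contact_force: [-0.2, -0.6, 0.2]
opening: 0.999
finger_force: 0.0
```

```bash
python3 - <<'E'
from m import *
s=r.get_state(); im,d,c=snap('wrist','w11'); print(s['tool_pos'],s['contact_force'],s['opening'],s['clock'])
stand(im,d,c,(290,240,420,345))
X=cloud(d,c);h=cv2.cvtColor(im,cv2.COLOR_BGR2HSV)
q=(abs(X[...,0]-.587)<.025)&(abs(X[...,1]+.15)<.02)&(h[...,1]>150)&((h[...,0]<6)|(h[...,0]>174)); print('red fuse',q.sum(),np.median(X[q],0))
im2,_,_=snap('side','s3'); a=cv2.resize(im2[180:350,190:400],(380,308)); b=cv2.resize(im[50:350,150:470],(380,356))[:308]
cv2.imwrite('pics/fin.png',np.hstack([a,b]))
E
```

```text
[ 0.5283 -0.076   0.2223] [-0.1613 -0.6358  0.1592] 0.9992412783860644 23.6
orange 0.082 491 z 0.09126813482197405 (array([426.2, -94.5]), array([13.5, 33.2]), 3.95)
orange 0.044 338 z 0.05081195152651474 (array([426.1, -94.8]), array([13.1, 64.9]), 2.77)
cheek 326 0.04848985594881017 (array([425.4, -94.8]), array([30.1, 66.5]), 3.23)
stand all (array([ 449.1, -113.8]), array([ 90.3, 135.6]), 3.0)
red fuse 129 [ 0.5857 -0.1487  0.0347]
```

View pics/fin.png

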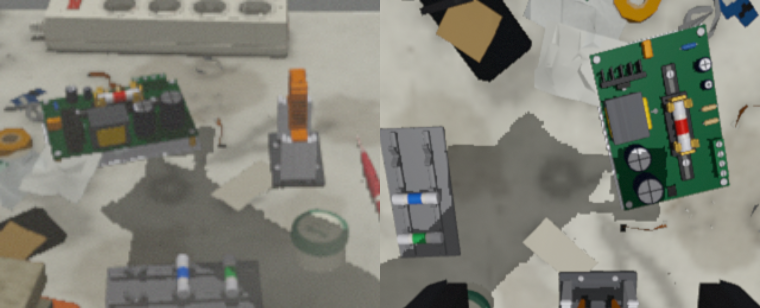

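The side and wrist views show the tongs upright in the stand, the red fuse level in its clips, and the blue and green fuses and the jar where they were.

```bash
python3 -c "from plant import r; print(r.finish_job())"
```

```text
the job is handed in; nothing more can be done
None
```

The red-banded fuse is snapped fully home and level in the clips, and the tongs hang upright in the stand again; I handed the job in at about 23.7 s, with the push on the fuse never above about 6 N and nothing else moved.

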